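# Set the dial lid to its largest opening and tip the balls out

## Task

On the tipping dispenser, turn the dial lid by its black bar until its largest notch is over the spout lip, while the jar still stands upright. Then swing the crank over to its far stop, so that the jar tips and both steel balls roll out into the dispenser's wooden tray; leave the dial on the largest notch, the balls lying in the tray, and let go.

Things in the scene. Friction and masses are not known exactly. Their poses are not given: they have to be found in the camera images.
- dispenser: Fixed wooden stand with a jar on a pivot. Origin: on the work surface straight below the upright jar's axis. +y points from the jar to the tray, the way the jar tips; the crank is on its -x side. Base 150 x 250 x 8 mm. The pivot axis runs along x, 115 mm up, between two posts 131 mm high. Bystanders up to 125 mm high stand 100 to 180 mm off on the +x side; a brush lies at the -y end.
- tray (a point): Centre of the inner floor of the open wooden tray on the stand, 13 mm above the work surface and 95 mm from the jar's axis along the stand's +y. Axes as the stand's. The tray is 120 mm along x, 160 mm along y, walls 5 mm, rim 38 mm above the work surface.
- dial (a joint): Turn of the white dial lid (79 mm across) in rad, 0 to 2.8 (stops), growing counter-clockwise seen from above; stays where left (friction 0.06 N m). Three rim notches: the middle one (0.36 rad wide) is over the spout at 0.45, the largest (1.44 wide) at 1.57, the small one (0.24) at 2.6; only the largest lets the balls out. Starts between 0.15 and 0.55. The spout is on the stand's +y side.
- dial_grip (a point): Point on the dial's axis at which to grip its upright black bar, 203 mm above the work surface while the jar is upright. The bar is 12 mm thick, 44 mm long along this frame's y, so fingers close along x; its top is 8 mm above this point, the dial's disc 29 mm below. +x points over the middle of the largest notch; z is up the jar's axis.
- tip (a joint): Tip of jar and crank in rad: 0 upright (start, a stop), 2.3 the far stop, mouth down over the tray. Friction (0.35 N m, 3.5 N at the crank) holds it where left. Balls roll out past about 1.6. The clear jar, 84 mm across, reaches from 55 mm below the pivot to 59 mm above (top of the dial); a black 40 mm wide spout lip stands at its +y rim, to 63 mm.
- crank_grip (a point): Middle of the crank's grip: a round wooden bar 12 mm thick, 65 mm long, parallel to the stand's x, clear for 30 mm to each side. At tip angle t it lies in the stand's frame at x = -107 mm, y = 105 mm x sin(t - 1.1), z = 115 mm + 105 mm x cos(t - 1.1). Straddle or lightly grip it from above, fingers closing along the stand's y; it may turn between them.
- ball0: A plain steel mixing ball, 16 mm in diameter, about 17 g, one of two loose inside the jar at the start. Origin at its centre.
- ball1: A plain steel mixing ball, 16 mm in diameter, about 17 g, one of two loose inside the jar at the start. Origin at its centre.

How it is judged (in metres and radians):
On the way, in this order (a step that is already met when the one before it is completed fails the run):
1. the dial's largest notch is over the spout while the jar is upright (value of joint dial between 1.37 and 1.77 rad and value of joint tip below 0.3 rad), for 0.2 s.
2. the jar is tipped nearly to its far stop with the dial on its largest notch (value of joint dial between 1.37 and 1.77 rad and value of joint tip above 1.95 rad), for 0.1 s.
At the end, for the whole second after the job is handed in: Both balls lie at rest in the stand's tray and the dial is within 0.2 rad of 1.57 (largest notch over the spout). The jar may be left tipped or swung back (value of joint dial between 1.37 and 1.77 rad and x of ball0 in the frame of tray between -0.056 and 0.056 m and y of ball0 in the frame of tray between -0.077 and 0.077 m and z of each of ball0, ball1 in the frame of tray below 0.032 m and linear speed of each of ball0, ball1 below 0.05 m/s and x of ball1 in the frame of tray between -0.056 and 0.056 m and y of ball1 in the frame of tray between -0.077 and 0.077 m); the robot touches nothing.
It fails at once if the jar is tipped (over 0.8 rad) while the largest notch is not over the spout (value of joint tip above 0.8 rad and (value of joint dial below 1.32 rad or value of joint dial above 1.82 rad)).
It also fails if it takes over 56 s, if anything falls off the work surface, if the arm or the gripper's body presses on something with over 40 N, if the wrist force passes 120 N, or if a joint passes its speed limit or range.

## Robot

A 6-joint arm with a two-finger parallel gripper is mounted at the origin on the work surface. World frame = base frame: x ahead of the robot, y to its left, z up, the work surface at z = 0. Lengths are in mm, angles in rad, forces in N, time in s.
With the tool pointing down it reaches from about 400 to 825 mm from the base axis. Payload 7 kg.
Tool frame: the origin (TCP) lies between the finger pads; the fingertips stand ctrl.tcp_to_tips ahead of it and the grasp point (between the pads) lies 8 mm behind it (ctrl.tcp_to_tips is the distance from the TCP to the fingertips, in mm); z points along the fingers, y is the line along which they close (so a half turn about z gives the same grasp; the last joint's range is limited). The gripper opens to 85 mm and grips with 20 to 120 N. Pads are 22 mm wide; open, the fingers measure 114 mm over their backs; the gripper's body (76 mm by 85 mm) begins 54 mm behind the grasp point. The pads swing forward as they close: fully open they stand 13 mm farther back than shut.
Start: joints at [-0.954, 0.359, 0.012, 0, -1.224, -0.288], TCP at [217.936, -638.827, 242.302] pointing down, gripper open.
Joint ranges: [-3.07, 3.07], [-1.43, 2.12], [-1.02, 1.25], [-3.03, 1.67], [-3.05, -0], [-3.03, 3.03]. Speed limits (rad/s): [2.39, 2.39, 3.01, 3.14, 3.14, 3.14].

## Interface

Orientations are given as [roll, pitch, yaw] about the fixed x, y, z axes, in that order (R = Rz(yaw) Ry(pitch) Rx(roll)).
In Python, from bench import sensors, viewer, ctrl gives the robot as it stands. The module is installed in compiled form; this text tells all that it offers.
- The arm moves only by the tool apply_moves, never from a script. Its argument "deltas" is a list of rows, each an object of numbers: "dx", "dy", "dz": the shift along the world's x, y, z in m; "ax", "ay", "az": the turn, a rotation vector about the world's x, y, z in rad; "gripper": the finger opening in m, from 0 to 0.0854. A call has 1 to 12 rows; each row shifts and turns the commanded pose from where the row before left it; what a row does not reach is not made up. A row lasts 1/10 s, in which the tool goes at most 50 mm and 8.59 degrees, less where a joint would pass 70% of its speed; a pose out of reach is approached as far as the arm can. A call with a gripper value outside its range is refused whole. The fingers move at their own pace and stop on an object; "squeeze" is the grip in N (left out, the last holds). Time passes only in rows, so rows that do not move let the fingers close. It gives the time, the measured TCP pose, the force, the opening and the grip force at its end, in the units of the state.
- sensors.read_state(): the state, without advancing time (a new reading comes with each control period).
- viewer.read_camera(name): name is "scene" or "top" or "wrist"; returns the picture (384x512x3 uint8, red, green, blue); there is no depth.
- viewer.camera_params(name): a dict with "vfov" (degrees; the focal length in pixels is half the picture's height over the tangent of half this angle, whatever the lens; pixels are square), "cx", "cy" (the principal point, pixels), "extrinsics" (4x4, takes a point from camera to world coordinates). Camera axes: x right, y down, z forward; pixel columns grow to the right and rows downward; lengths in mm; the calibration is good to about 2 mm. A picture is of the moment at which its call begins: read the wrist's pose just before it. camera_params takes no time and is no camera call; for the wrist camera it gives the pose at the moment of the call.
- ctrl.close_job(): hands the job in; it is judged then, once.
The state is a dict: "t": time; "qpos": joint angles; "dq": joint speeds; "effort": joint torques, N m; "eef_pos": TCP position; "tcp_rot": TCP orientation; "ft_force": force on the tool from outside, world axes, zero at the start; "wrist_torque": the same for the moment, N m; "opening": finger opening in mm; "grip_force": force on a finger pad.
Only numpy, scipy, OpenCV 4.12 (cv2) and the standard library are available. Lean on these libraries where they do the work, as an engineer would, in place of code of your own. Each camera call takes 0.05 s, during which the arm holds its last target. There are 200 camera calls.

## Working session

There is one attempt and no reset: what is moved stays moved. The work goes in short steps, Python scripts to look and compute and a tool call to move; the robot and the scene stay as the last step left them, time stands still between calls to the robot, and variables do not carry over. Pictures are saved under pics/ and viewed, at most 10 in all, crops included, and the job is handed in when it is done.

Besides the shell and the picture viewer there is one more tool, called after "Call:" as name([rows], argument=value, ...), one row to a line, values as JSON. apply_moves: Moves the arm, as the interface text tells. Its arguments: {"type":"object","properties":{"deltas":{"type":"array"},"squeeze":{"type":"number"}},"required":["deltas"]}

```bash
mkdir -p pics; python3 - <<'E'
from bench import sensors, viewer, ctrl
import cv2,numpy as np
print(sensors.read_state(), ctrl.tcp_to_tips)
for n in("scene","top","wrist"):
    p=viewer.camera_params(n);print(n,p)
    im=viewer.read_camera(n);cv2.imwrite(f"pics/{n}0.png",im[:,:,::-1])
    
E
```

```text
{'t': 0.0, 'qpos': array([-9.53878756e-01,  3.59378247e-01,  1.10387720e-02, -3.10598927e-04,
       -1.22407583e+00, -2.88076765e-01]), 'dq': array([-0.00058703, -0.00119356, -0.00290108, -0.00319188,  0.00093892,
       -0.00103164]), 'effort': array([-1.93263563e-04, -5.83323705e+01,  2.93418878e+01,  6.93661228e+00,
       -6.01781707e-03,  1.03697184e-04]), 'eef_pos': array([ 217.78898795, -638.41317475,  241.36762497]), 'tcp_rot': array([ 3.13995743e+00, -1.80055033e-04, -2.81285748e+00]), 'ft_force': array([-0.80653178, -0.83739832,  0.0728132 ]), 'wrist_torque': array([-0.00547668, -0.02540384,  0.02091897]), 'grip_force': 0.0, 'opening': 85.36392689282084} 11.0
scene {'vfov': 56.75017225500889, 'cx': 254.89492029302994, 'cy': 196.47383417575534, 'extrinsics': array([[-7.15889902e-01,  3.90925176e-01, -5.78514611e-01,
         9.37169706e+02],
       [ 6.98213181e-01,  4.00876260e-01, -5.93124420e-01,
         4.32901222e+02],
       [ 4.55049069e-05, -8.28538310e-01, -5.59932377e-01,
         5.08357638e+02],
       [ 0.00000000e+00,  0.00000000e+00,  0.00000000e+00,
       
[... 201 characters left out ...]
,
       [-9.99910510e-01,  9.16104752e-03, -9.74925098e-03,
         2.50051518e+01],
       [ 8.84558119e-03, -9.39773876e-02, -9.95535035e-01,
         7.83631035e+02],
       [ 0.00000000e+00,  0.00000000e+00,  0.00000000e+00,
         1.00000000e+00]])}
wrist {'vfov': 61.20849701862933, 'cx': 254.95191261033045, 'cy': 189.01134424680035, 'extrinsics': array([[-3.22850625e-01,  9.10402011e-01,  2.58719253e-01,
         1.51320428e+02],
       [ 9.46449874e-01,  3.10458565e-01,  8.85895877e-02,
        -6.59917553e+02],
       [ 3.30530795e-04,  2.73466008e-01, -9.61881611e-01,
         3.73673706e+02],
       [ 0.00000000e+00,  0.00000000e+00,  0.00000000e+00,
         1.00000000e+00]])}
```

View pics/top0.png

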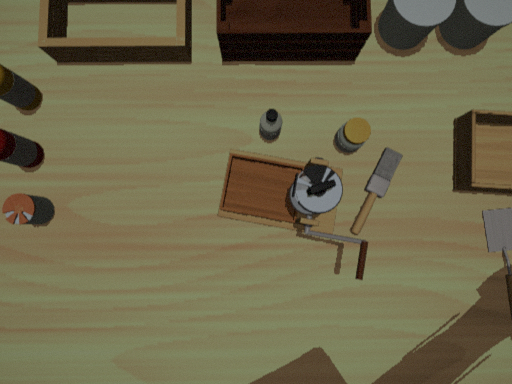

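View pics/scene0.png

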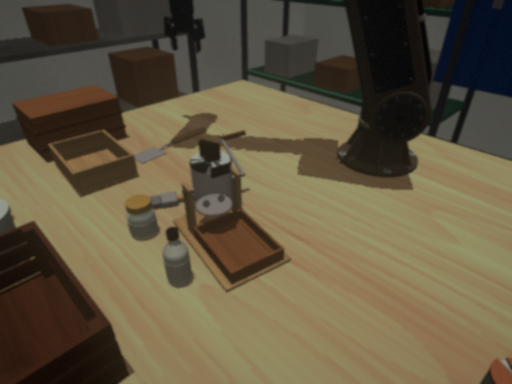

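The top view shows the stand near (310,195), with its tray to the left (world +y), the crank grip at (363,260) and the dial at (317,190). Next I'll measure on an enlarged crop.

```bash
cat > h.py <<'E'
import numpy as np,cv2
from bench import sensors, viewer, ctrl
def ray(n,u,v,z,p=None):
    p=p or viewer.camera_params(n);f=192/np.tan(np.radians(p["vfov"]/2));E=p["extrinsics"]
    d=E[:3,:3]@np.array([(u-p["cx"])/f,(v-p["cy"])/f,1]);o=E[:3,3]
    return (o+d*(z-o[2])/d[2])[:2]
def proj(n,P,p=None):
    p=p or viewer.camera_params(n);f=192/np.tan(np.radians(p["vfov"]/2));E=p["extrinsics"]
    c=E[:3,:3].T@(np.array(P)-E[:3,3]);return np.array([p["cx"]+f*c[0]/c[2],p["cy"]+f*c[1]/c[2]])
E
python3 - <<'E'
from h import *
im=cv2.imread("pics/top0.png")
c=cv2.resize(im[130:290,205:405],None,fx=4,fy=4,interpolation=cv2.INTER_CUBIC)[:600]
c=np.clip(c.astype(float)*1.5,0,255).astype(np.uint8)
for k in range(0,200,20): cv2.putText(c,str(205+k),(k*4,10),0,.35,(255,255,255));cv2.line(c,(k*4,0),(k*4,4),(255,255,255))
for k in range(0,150,20): cv2.putText(c,str(130+k),(0,k*4+4),0,.35,(255,255,255))
cv2.imwrite("pics/c.png",c)
hsv=cv2.cvtColor(im,cv2.COLOR_BGR2HSV)
print(hsv[190,260],hsv[155,240],hsv[260,362],hsv[190,300],hsv[120,240])
E
```

```text
[ 13 165  99] [ 14 156 111] [ 14 157  65] [107  13 133] [ 32  73 130]
```

View pics/c.png

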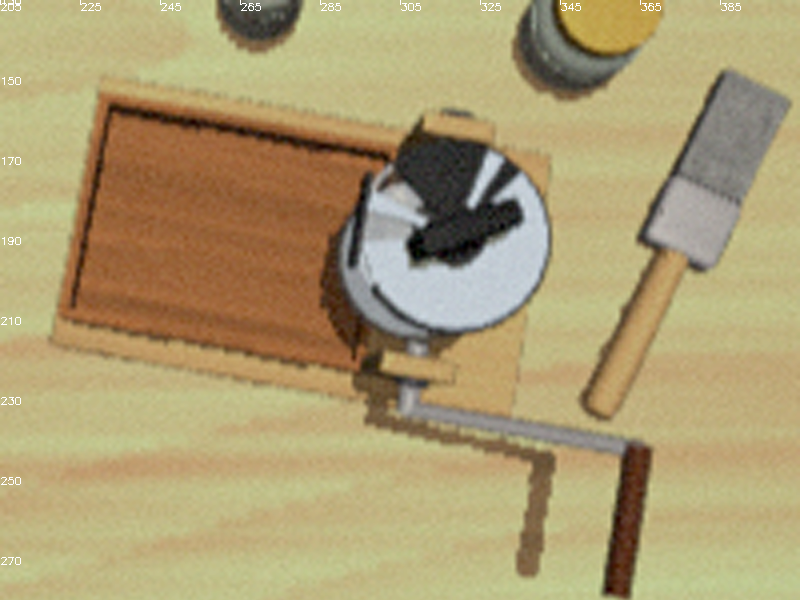

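The crop shows the dial disc centred near px (318.8,189.3), with the bar from (307.5,193) to (335.5,182). The large notch faces up-left. The crank grip runs from (364.5,242) to (359.5,279), and the tray rim corners are at (230,149.5) and (218,215.5).

```bash
python3 - <<'E'
from h import *
C=lambda x,y,z:ray("top",205+x/4-.4,130+y/4-.4,z)
g=lambda a,b:np.arctan2(*(b-a)[::-1])
im=cv2.imread("pics/top0.png")
# disc centre
d=C(455,237,174); print("disc",d,"diam",np.linalg.norm(C(363,237,174)-C(550,237,174)))
b1,b2=C(408,254,211),C(523,208,211); print("bar",(b1+b2)/2,np.linalg.norm(b2-b1),"notchdir",g(b1,b2)+np.pi/2, g(b2,b1)+np.pi/2)
t1,t2=C(100,78,38),C(52,342,38); print("tray end", (t1+t2)/2,np.linalg.norm(t1-t2),"yaw",g(t2,t1))
e1,e2=C(550,155,8),C(512,410,8);print("base end",(e1+e2)/2,np.linalg.norm(e1-e2),"yaw",g(e2,e1))
k1,k2=C(638,447,168.6),C(618,597,168.6);print("crank",(k1+k2)/2,np.linalg.norm(k1-k2),"yaw",g(k2,k1))
T,K=(t1+t2)/2,(k1+k2)/2
for yaw in(-.15,-.17,-.19):
  R=np.array([[np.cos(yaw),-np.sin(yaw)],[np.sin(yaw),np.cos(yaw)]])
  print(yaw,"O from tray",T-R@[0,180],"from crank",K-R@[-107,-93.6])
E
```

```text
disc [561.10271325 -79.53247778] diam 79.63741154062114
bar [559.73369362 -77.49365686] 49.88691609929016 notchdir 0.370525753742146 3.512118407331939
tray end [591.42654131  93.96904006] 140.23239457992318 yaw -0.17917797134954627
base end [ 553.48768721 -148.55479813] 139.91063702801617 yaw -0.17747722611643138
crank [ 440.37787496 -150.48462052] 63.210714203684915 yaw -0.17052839670874534
-0.15 O from tray [564.52767746 -84.00975396] from crank [560.1637895 -73.9255278]
-0.17 O from tray [560.97371848 -83.43621798] from crank [561.67091289 -76.33639769]
-0.19 O from tray [557.43194021 -82.79172226] from crank [563.12952068 -78.77692588]
```

Call:
apply_moves([
  {"dx": 0.0214, "dy": 0.035, "dz": 0.003, "az": 0.1, "gripper": 0.06},
  {"dx": 0.0214, "dy": 0.035, "dz": 0.003, "az": 0.1},
  {"dx": 0.0214, "dy": 0.035, "dz": 0.003, "az": 0.1},
  {"dx": 0.0214, "dy": 0.035, "dz": 0.003, "az": 0.1},
  {"dx": 0.0214, "dy": 0.035, "dz": 0.003, "az": 0.1},
  {"dx": 0.0214, "dy": 0.035, "dz": 0.003, "az": 0.1},
  {"dx": 0.0214, "dy": 0.035, "dz": 0.003, "az": 0.1},
  {"dx": 0.0214, "dy": 0.035, "dz": 0.003, "az": 0.1},
])

```text
invalid input
```

Call:
apply_moves([
  {"dx": 0.0214, "dy": 0.035, "az": 0.1},
  {"dx": 0.0214, "dy": 0.035, "az": 0.1},
  {"dx": 0.0214, "dy": 0.035, "az": 0.1},
  {"dx": 0.0214, "dy": 0.035, "az": 0.1},
  {"dx": 0.0214, "dy": 0.035, "az": 0.1},
  {"dx": 0.0214, "dy": 0.035, "az": 0.1},
  {"dx": 0.0214, "dy": 0.035, "az": 0.1},
  {"dx": 0.0214, "dy": 0.035, "az": 0.1},
  {"dx": 0},
  {"dx": 0},
  {"dx": 0},
])

```text
invalid input
```

```bash
python3 - <<'E'
from h import *
s=sensors.read_state();print(s)
p=viewer.camera_params("wrist")
im=viewer.read_camera("wrist");cv2.imwrite("pics/w1.png",im[:,:,::-1])
import pickle;pickle.dump(p,open("w1.pkl","wb"))
E
```

```text
{'t': 0.15, 'qpos': array([-9.53911128e-01,  3.59222177e-01,  1.12627735e-02, -2.54546574e-04,
       -1.22411102e+00, -2.88111823e-01]), 'dq': array([ 0.00014803, -0.00230074,  0.00285364,  0.00095202,  0.00049234,
       -0.00325605]), 'effort': array([-7.38330473e-04, -5.83879244e+01,  2.93652409e+01,  6.94048673e+00,
       -4.28380561e-03, -2.40564407e-05]), 'eef_pos': array([ 217.81108318, -638.51353733,  241.57618243]), 'tcp_rot': array([ 3.14030307e+00, -1.32598827e-04, -2.81290583e+00]), 'ft_force': array([-1.23443822,  0.32060667, -0.01771089]), 'wrist_torque': array([ 0.01829237, -0.06127651,  0.03346773]), 'grip_force': 0.0, 'opening': 84.99465840030939}
```

View pics/w1.png

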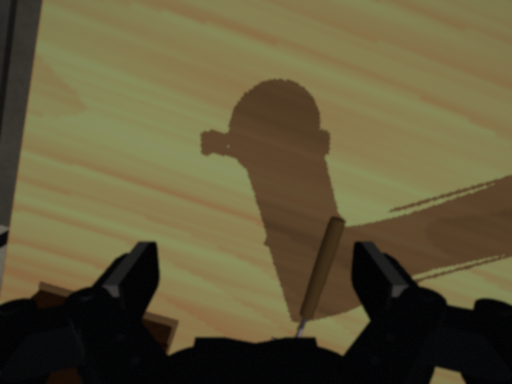

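The moves were refused and the arm is still at its start pose; the wrist picture shows only the table and the fingers. I'll retry with every field given in each row.

Call:
apply_moves([
  {"dx": 0.0214, "dy": 0.035, "dz": 0.003, "ax": 0, "ay": 0, "az": 0.1, "gripper": 0.06},
  {"dx": 0.0214, "dy": 0.035, "dz": 0.003, "ax": 0, "ay": 0, "az": 0.1, "gripper": 0.06},
  {"dx": 0.0214, "dy": 0.035, "dz": 0.003, "ax": 0, "ay": 0, "az": 0.1, "gripper": 0.06},
  {"dx": 0.0214, "dy": 0.035, "dz": 0.003, "ax": 0, "ay": 0, "az": 0.1, "gripper": 0.06},
  {"dx": 0.0214, "dy": 0.035, "dz": 0.003, "ax": 0, "ay": 0, "az": 0.1, "gripper": 0.06},
  {"dx": 0.0214, "dy": 0.035, "dz": 0.003, "ax": 0, "ay": 0, "az": 0.1, "gripper": 0.06},
  {"dx": 0.0214, "dy": 0.035, "dz": 0.003, "ax": 0, "ay": 0, "az": 0.1, "gripper": 0.06},
  {"dx": 0.0214, "dy": 0.035, "dz": 0.003, "ax": 0, "ay": 0, "az": 0.1, "gripper": 0.06},
], squeeze=40)

```text
t: 1.0
eef_pos: [389.7, -357.3, 266.5]
tcp_rot: [-3.141, 0.0, -2.009]
ft_force: [1.5, -0.1, 0.5]
opening: 59.6
grip_force: 0.0
```

Call:
apply_moves([
  {"dx": 0.0214, "dy": 0.035, "dz": 0, "ax": 0, "ay": 0, "az": 0.1, "gripper": 0.06},
  {"dx": 0.0214, "dy": 0.035, "dz": 0, "ax": 0, "ay": 0, "az": 0.1, "gripper": 0.06},
  {"dx": 0.0214, "dy": 0.035, "dz": 0, "ax": 0, "ay": 0, "az": 0.1, "gripper": 0.06},
  {"dx": 0.0214, "dy": 0.035, "dz": 0, "ax": 0, "ay": 0, "az": 0.1, "gripper": 0.06},
  {"dx": 0.0214, "dy": 0.035, "dz": 0, "ax": 0, "ay": 0, "az": 0.1, "gripper": 0.06},
  {"dx": 0.0214, "dy": 0.035, "dz": 0, "ax": 0, "ay": 0, "az": 0.1, "gripper": 0.06},
  {"dx": 0.0214, "dy": 0.035, "dz": 0, "ax": 0, "ay": 0, "az": 0.1, "gripper": 0.06},
  {"dx": 0.021, "dy": 0.0335, "dz": 0, "ax": 0, "ay": 0, "az": 0.1, "gripper": 0.06},
  {"dx": 0, "dy": 0, "dz": 0, "ax": 0, "ay": 0, "az": 0, "gripper": 0.06},
  {"dx": 0, "dy": 0, "dz": 0, "ax": 0, "ay": 0, "az": 0, "gripper": 0.06},
])

```text
t: 2.0
eef_pos: [560.1, -79.4, 265.8]
tcp_rot: [3.141, 0.0, -1.212]
ft_force: [-0.1, -0.7, 1.0]
opening: 60.1
grip_force: 0.0
```

```bash
python3 - <<'E'
from h import *
s=sensors.read_state();print(s['t'],s['qpos'],s['eef_pos'],s['tcp_rot'])
p=viewer.camera_params("wrist")
im=viewer.read_camera("wrist");cv2.imwrite("pics/w2.png",im[:,:,::-1])
import pickle;pickle.dump(p,open("w2.pkl","wb"))
E
```

```text
2.0 [ 2.04955677e-01  1.65267513e-01 -1.96552682e-01 -1.37489262e-04
 -1.21003458e+00  1.54342030e-01] [560.0521105  -79.43198925 265.77455739] [ 3.14056656e+00  2.89773963e-04 -1.21154737e+00]
```

View pics/w2.png

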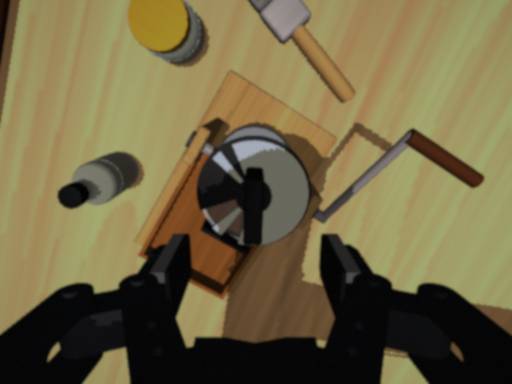

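The bar is upright in the wrist view, from (255,168) to (253,244). The disc spans columns 197–310, rows 137–247. The crank grip runs from (410,136) to (479,181).

```bash
python3 - <<'E'
from h import *
import pickle;p=pickle.load(open("w2.pkl","rb"))
im=cv2.imread("pics/w2.png");g=cv2.cvtColor(im,cv2.COLOR_BGR2GRAY)
m=(g[160:250,235:275]<25).astype(np.uint8)
n,l,st,c=cv2.connectedComponentsWithStats(m);i=1+np.argmax(st[1:,4])
r=cv2.minAreaRect(cv2.findContours((l==i).astype(np.uint8),0,2)[0][0]);print(r,st[i])
print("disc",ray("w",253.5,192,174,p))
a,b=ray("w",255,168,211,p),ray("w",253,244,211,p);d=a-b
print("bar",(a+b)/2,np.linalg.norm(d),"notch",np.arctan2(d[1],d[0])-np.pi/2,np.arctan2(d[1],d[0])+np.pi/2)
a,b=ray("w",410,136,166,p),ray("w",479,181,166,p);d=a-b
print("crank",(a+b)/2,np.linalg.norm(d),np.arctan2(d[1],d[0]))
a,b=ray("w",232,71,8,p),ray("w",336,136,8,p);d=a-b
print("base end",(a+b)/2,np.linalg.norm(d),np.arctan2(d[1],d[0]))
yaw=-.175;R=np.array([[np.cos(yaw),-np.sin(yaw)],[np.sin(yaw),np.cos(yaw)]])
for O in ([560.5,-79],):print("crank pred",O+R@[-107,-93.6])
E
```

```text
((16.999996185302734, 46.49999237060547), (33.99999237060547, 84.99998474121094), 0.0) [   0    4   35   86 1806]
disc [561.32440069 -81.43406061]
bar [561.34978407 -82.66999001] 48.79747289803656 notch -2.808024405007308 0.3335682485824851
crank [ 439.32738128 -151.36755201] 64.35507560148332 -0.17913390415976915
base end [ 547.29930856 -148.12262481] 142.85634930200501 -0.17792295050087265
crank pred [ 438.83773866 -152.54083332]
```

Call:
apply_moves([
  {"dx": 0.001, "dy": -0.001, "dz": -0.015, "ax": 0, "ay": 0, "az": 0, "gripper": 0.06},
  {"dx": 0, "dy": 0, "dz": -0.015, "ax": 0, "ay": 0, "az": 0, "gripper": 0.06},
  {"dx": 0, "dy": 0, "dz": -0.015, "ax": 0, "ay": 0, "az": 0, "gripper": 0.05},
  {"dx": 0, "dy": 0, "dz": -0.014, "ax": 0, "ay": 0, "az": 0, "gripper": 0.04},
  {"dx": 0, "dy": 0, "dz": -0.01, "ax": 0, "ay": 0, "az": 0, "gripper": 0.03},
  {"dx": 0, "dy": 0, "dz": 0, "ax": 0, "ay": 0, "az": 0, "gripper": 0.02},
  {"dx": 0, "dy": 0, "dz": 0, "ax": 0, "ay": 0, "az": 0, "gripper": 0.008},
  {"dx": 0, "dy": 0, "dz": 0, "ax": 0, "ay": 0, "az": 0, "gripper": 0.008},
  {"dx": 0, "dy": 0, "dz": 0, "ax": 0, "ay": 0, "az": 0, "gripper": 0.008},
], squeeze=40)

```text
t: 2.95
eef_pos: [561.8, -81.3, 197.4]
tcp_rot: [-3.14, -0.0, -1.213]
ft_force: [4.5, -0.4, -8.4]
opening: 11.5
grip_force: 44.0
```

Gripped, with the opening reading 11.5 against the 12 mm bar. Now I'll turn the dial by +1.034.

Call:
apply_moves([
  {"dx": 0, "dy": 0, "dz": 0, "ax": 0, "ay": 0, "az": 0.094, "gripper": 0.008},
  {"dx": 0, "dy": 0, "dz": 0, "ax": 0, "ay": 0, "az": 0.094, "gripper": 0.008},
  {"dx": 0, "dy": 0, "dz": 0, "ax": 0, "ay": 0, "az": 0.094, "gripper": 0.008},
  {"dx": 0, "dy": 0, "dz": 0, "ax": 0, "ay": 0, "az": 0.094, "gripper": 0.008},
  {"dx": 0, "dy": 0, "dz": 0, "ax": 0, "ay": 0, "az": 0.094, "gripper": 0.008},
  {"dx": 0, "dy": 0, "dz": 0, "ax": 0, "ay": 0, "az": 0.094, "gripper": 0.008},
  {"dx": 0, "dy": 0, "dz": 0, "ax": 0, "ay": 0, "az": 0.094, "gripper": 0.008},
  {"dx": 0, "dy": 0, "dz": 0, "ax": 0, "ay": 0, "az": 0.094, "gripper": 0.008},
  {"dx": 0, "dy": 0, "dz": 0, "ax": 0, "ay": 0, "az": 0.094, "gripper": 0.008},
  {"dx": 0, "dy": 0, "dz": 0, "ax": 0, "ay": 0, "az": 0.094, "gripper": 0.008},
  {"dx": 0, "dy": 0, "dz": 0, "ax": 0, "ay": 0, "az": 0.094, "gripper": 0.008},
  {"dx": 0, "dy": 0, "dz": 0, "ax": 0, "ay": 0, "az": 0, "gripper": 0.008},
])

```text
t: 4.15
eef_pos: [562.6, -80.6, 197.4]
tcp_rot: [-3.14, -0.003, -0.176]
ft_force: [7.1, 2.5, -10.0]
opening: 11.5
grip_force: 43.7
```

Call:
apply_moves([
  {"dx": 0, "dy": 0, "dz": 0, "ax": 0, "ay": 0, "az": 0, "gripper": 0.008},
  {"dx": 0, "dy": 0, "dz": 0, "ax": 0, "ay": 0, "az": 0, "gripper": 0.03},
  {"dx": 0, "dy": 0, "dz": 0, "ax": 0, "ay": 0, "az": 0, "gripper": 0.05},
  {"dx": 0, "dy": 0, "dz": 0, "ax": 0, "ay": 0, "az": 0, "gripper": 0.06},
  {"dx": 0, "dy": 0, "dz": 0.03, "ax": 0, "ay": 0, "az": 0, "gripper": 0.06},
  {"dx": 0, "dy": 0, "dz": 0.03, "ax": 0, "ay": 0, "az": 0, "gripper": 0.06},
  {"dx": 0, "dy": 0, "dz": 0.01, "ax": 0, "ay": 0, "az": 0, "gripper": 0.06},
  {"dx": 0, "dy": 0, "dz": 0, "ax": 0, "ay": 0, "az": 0, "gripper": 0.06},
])

```text
t: 4.95
eef_pos: [561.7, -81.4, 269.4]
tcp_rot: [-3.141, -0.004, -0.179]
ft_force: [-0.4, -0.5, -0.4]
opening: 60.1
grip_force: 0.0
```

```bash
python3 - <<'E'
from h import *
s=sensors.read_state();print(s['t'],s['qpos'],s['eef_pos'],s['tcp_rot'])
p=viewer.camera_params("wrist")
im=viewer.read_camera("wrist");cv2.imwrite("pics/w3.png",im[:,:,::-1])
import pickle;pickle.dump(p,open("w3.pkl","wb"))
E
```

```text
4.95 [ 2.01040673e-01  1.63459711e-01 -1.90723574e-01  3.76244549e-04
 -1.21284960e+00  1.19077345e+00] [561.68139887 -81.40554286 269.36323436] [-3.14052435 -0.00362583 -0.17885298]
```

View pics/w3.png

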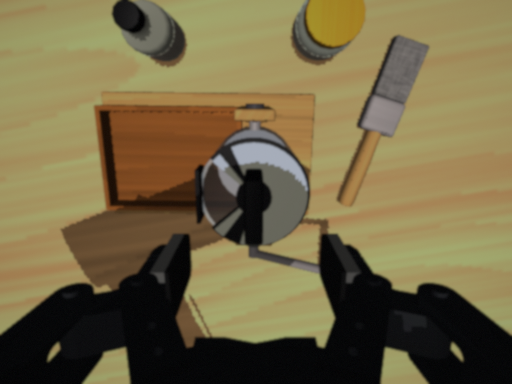

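The large notch now faces the spout lip at (200,190) and the bar is square to it. Next is the crank.

Call:
apply_moves([
  {"dx": -0.0305, "dy": -0.0176, "dz": 0, "ax": 0, "ay": 0, "az": 0, "gripper": 0.06},
  {"dx": -0.0305, "dy": -0.0176, "dz": 0, "ax": 0, "ay": 0, "az": 0, "gripper": 0.06},
  {"dx": -0.0305, "dy": -0.0176, "dz": 0, "ax": 0, "ay": 0, "az": 0, "gripper": 0.06},
  {"dx": -0.0305, "dy": -0.0176, "dz": 0, "ax": 0, "ay": 0, "az": 0, "gripper": 0.06},
  {"dx": 0, "dy": 0, "dz": -0.02, "ax": 0, "ay": 0, "az": 0, "gripper": 0.06},
  {"dx": 0, "dy": 0, "dz": -0.02, "ax": 0, "ay": 0, "az": 0, "gripper": 0.06},
  {"dx": 0, "dy": 0, "dz": -0.01, "ax": 0, "ay": 0, "az": 0, "gripper": 0.06},
  {"dx": 0, "dy": 0, "dz": 0, "ax": 0, "ay": 0, "az": 0, "gripper": 0.06},
  {"dx": 0, "dy": 0, "dz": 0, "ax": 0, "ay": 0, "az": 0, "gripper": 0.06},
])

```text
t: 5.9
eef_pos: [439.1, -151.7, 217.2]
tcp_rot: [3.141, 0.001, -0.178]
ft_force: [-0.9, -0.3, -0.1]
opening: 59.9
grip_force: 0.0
```

```bash
python3 - <<'E'
from h import *
s=sensors.read_state();print(s['t'],s['qpos'],s['eef_pos'],s['tcp_rot'])
p=viewer.camera_params("wrist")
im=viewer.read_camera("wrist");cv2.imwrite("pics/w4.png",im[:,:,::-1])
for P in([439.5,-152,166],[561,-80.5,211]):print(proj("w",P,p))
import pickle;pickle.dump(p,open("w4.pkl","wb"))
E
```

```text
5.9 [ 9.31015469e-02  2.61044976e-02 -4.70101852e-01  3.29223857e-04
 -1.07553645e+00  1.29909050e+00] [ 439.08595088 -151.74155071  217.23409229] [ 3.14105974e+00  8.34071752e-04 -1.78447901e-01]
[256.45877596 214.19402952]
[ 13.5617195  -10.90019403]
```

View pics/w4.png

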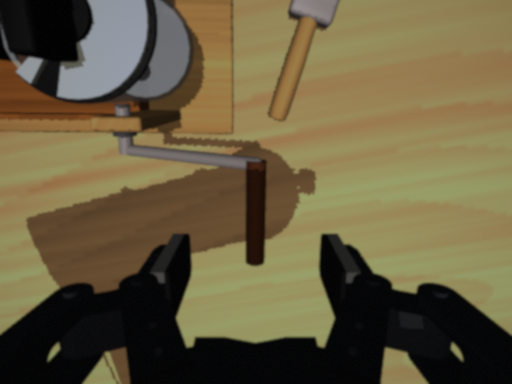

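The crank bar runs from (256,160) to (256,264), centred between the fingers. I'll descend and close lightly.

Call:
apply_moves([
  {"dx": 0, "dy": 0, "dz": -0.015, "ax": 0, "ay": 0, "az": 0, "gripper": 0.06},
  {"dx": 0, "dy": 0, "dz": -0.015, "ax": 0, "ay": 0, "az": 0, "gripper": 0.06},
  {"dx": 0, "dy": 0, "dz": -0.015, "ax": 0, "ay": 0, "az": 0, "gripper": 0.05},
  {"dx": 0, "dy": 0, "dz": -0.01, "ax": 0, "ay": 0, "az": 0, "gripper": 0.04},
  {"dx": 0, "dy": 0, "dz": -0.006, "ax": 0, "ay": 0, "az": 0, "gripper": 0.03},
  {"dx": 0, "dy": 0, "dz": 0, "ax": 0, "ay": 0, "az": 0, "gripper": 0.02},
  {"dx": 0, "dy": 0, "dz": 0, "ax": 0, "ay": 0, "az": 0, "gripper": 0.01},
  {"dx": 0, "dy": 0, "dz": 0, "ax": 0, "ay": 0, "az": 0, "gripper": 0.01},
  {"dx": 0, "dy": 0, "dz": 0, "ax": 0, "ay": 0, "az": 0, "gripper": 0.01},
], squeeze=25)

```text
t: 6.85
eef_pos: [439.2, -151.9, 156.8]
tcp_rot: [3.142, -0.001, -0.179]
ft_force: [1.1, -1.5, -1.3]
opening: 10.6
grip_force: 24.5
```

```bash
python3 - <<'E'
import numpy as np
u=np.array([np.sin(.178),np.cos(.178)])
f=lambda t:np.r_[u*105*np.sin(t-1.1),105*np.cos(t-1.1)]
T=np.linspace(0,2.32,25)
for a,b in zip(T,T[1:]):print(round(b,3),np.round(f(b)-f(a),1))
E
```

```text
0.097 [0.9 5.  8.8]
0.193 [1.  5.8 8.3]
0.29 [1.2 6.5 7.7]
0.387 [1.3 7.2 7. ]
0.483 [1.4 7.9 6.3]
0.58 [1.5 8.4 5.5]
0.677 [1.6 8.9 4.6]
0.773 [1.7 9.3 3.7]
0.87 [1.7 9.6 2.8]
0.967 [1.8 9.8 1.8]
1.063 [1.8 9.9 0.9]
1.16 [ 1.8 10.  -0.1]
1.257 [ 1.8  9.9 -1.1]
1.353 [ 1.8  9.8 -2.1]
1.45 [ 1.7  9.5 -3. ]
1.547 [ 1.7  9.2 -3.9]
1.643 [ 1.6  8.8 -4.8]
1.74 [ 1.5  8.3 -5.7]
1.837 [ 1.4  7.7 -6.4]
1.933 [ 1.3  7.1 -7.2]
2.03 [ 1.1  6.3 -7.8]
2.127 [ 1.   5.6 -8.4]
2.223 [ 0.9  4.8 -8.9]
2.32 [ 0.7  3.9 -9.3]
```

Call:
apply_moves([
  {"dx": 0.0009, "dy": 0.005, "dz": 0.0088, "ax": 0, "ay": 0, "az": 0, "gripper": 0.01},
  {"dx": 0.001, "dy": 0.0058, "dz": 0.0083, "ax": 0, "ay": 0, "az": 0, "gripper": 0.01},
  {"dx": 0.0012, "dy": 0.0065, "dz": 0.0077, "ax": 0, "ay": 0, "az": 0, "gripper": 0.01},
  {"dx": 0.0013, "dy": 0.0072, "dz": 0.007, "ax": 0, "ay": 0, "az": 0, "gripper": 0.01},
  {"dx": 0.0014, "dy": 0.0079, "dz": 0.0063, "ax": 0, "ay": 0, "az": 0, "gripper": 0.01},
  {"dx": 0.0015, "dy": 0.0084, "dz": 0.0055, "ax": 0, "ay": 0, "az": 0, "gripper": 0.01},
  {"dx": 0.0016, "dy": 0.0089, "dz": 0.0046, "ax": 0, "ay": 0, "az": 0, "gripper": 0.01},
])

```text
t: 7.55
eef_pos: [448.4, -104.1, 207.2]
tcp_rot: [3.138, -0.002, -0.178]
ft_force: [-2.8, -12.6, 11.4]
opening: 10.7
grip_force: 24.4
```

Call:
apply_moves([
  {"dx": 0.0017, "dy": 0.0093, "dz": 0.0037, "ax": 0, "ay": 0, "az": 0, "gripper": 0.01},
  {"dx": 0.0017, "dy": 0.0096, "dz": 0.0028, "ax": 0, "ay": 0, "az": 0, "gripper": 0.01},
  {"dx": 0.0018, "dy": 0.0098, "dz": 0.0018, "ax": 0, "ay": 0, "az": 0, "gripper": 0.01},
  {"dx": 0.0018, "dy": 0.0099, "dz": 0.0009, "ax": 0, "ay": 0, "az": 0, "gripper": 0.01},
  {"dx": 0.0018, "dy": 0.01, "dz": -0.0001, "ax": 0, "ay": 0, "az": 0, "gripper": 0.01},
  {"dx": 0.0018, "dy": 0.0099, "dz": -0.0011, "ax": 0, "ay": 0, "az": 0, "gripper": 0.01},
  {"dx": 0.0018, "dy": 0.0098, "dz": -0.0021, "ax": 0, "ay": 0, "az": 0, "gripper": 0.01},
  {"dx": 0.0017, "dy": 0.0095, "dz": -0.003, "ax": 0, "ay": 0, "az": 0, "gripper": 0.01},
])

```text
t: 8.35
eef_pos: [463.3, -24.3, 209.1]
tcp_rot: [3.141, -0.004, -0.178]
ft_force: [2.0, -4.3, 4.1]
opening: 10.9
grip_force: 25.3
```

Call:
apply_moves([
  {"dx": 0.0017, "dy": 0.0092, "dz": -0.0039, "ax": 0, "ay": 0, "az": 0, "gripper": 0.01},
  {"dx": 0.0016, "dy": 0.0088, "dz": -0.0048, "ax": 0, "ay": 0, "az": 0, "gripper": 0.01},
  {"dx": 0.0015, "dy": 0.0083, "dz": -0.0057, "ax": 0, "ay": 0, "az": 0, "gripper": 0.01},
  {"dx": 0.0014, "dy": 0.0077, "dz": -0.0064, "ax": 0, "ay": 0, "az": 0, "gripper": 0.01},
  {"dx": 0.0013, "dy": 0.0071, "dz": -0.0072, "ax": 0, "ay": 0, "az": 0, "gripper": 0.01},
  {"dx": 0.0011, "dy": 0.0063, "dz": -0.0078, "ax": 0, "ay": 0, "az": 0, "gripper": 0.01},
  {"dx": 0.001, "dy": 0.0056, "dz": -0.0084, "ax": 0, "ay": 0, "az": 0, "gripper": 0.01},
  {"dx": 0.0009, "dy": 0.0048, "dz": -0.0089, "ax": 0, "ay": 0, "az": 0, "gripper": 0.01},
  {"dx": 0.0006, "dy": 0.0028, "dz": -0.0065, "ax": 0, "ay": 0, "az": 0, "gripper": 0.01},
  {"dx": 0, "dy": 0, "dz": 0, "ax": 0, "ay": 0, "az": 0, "gripper": 0.01},
  {"dx": 0, "dy": 0, "dz": 0, "ax": 0, "ay": 0, "az": 0, "gripper": 0.01},
])

```text
t: 9.45
eef_pos: [473.8, 36.5, 148.0]
tcp_rot: [-3.142, -0.001, -0.178]
ft_force: [4.2, -4.9, 1.7]
opening: 10.5
grip_force: 25.4
```

```bash
python3 - <<'E'
from h import *
s=sensors.read_state();print(s['t'],s['eef_pos'],s['ft_force'])
im=viewer.read_camera("top");im2=viewer.read_camera("scene")
o=np.hstack([cv2.resize(im[120:270,190:350],(400,375)),cv2.resize(im2[120:300,150:310],(333,375))])
cv2.imwrite("pics/v5.png",np.clip(o[:,:,::-1]*1.5,0,255).astype(np.uint8))
E
```

```text
9.45 [473.78264357  36.47996912 147.99540195] [ 4.23305107 -4.89910086  1.65061759]
```

View pics/v5.png

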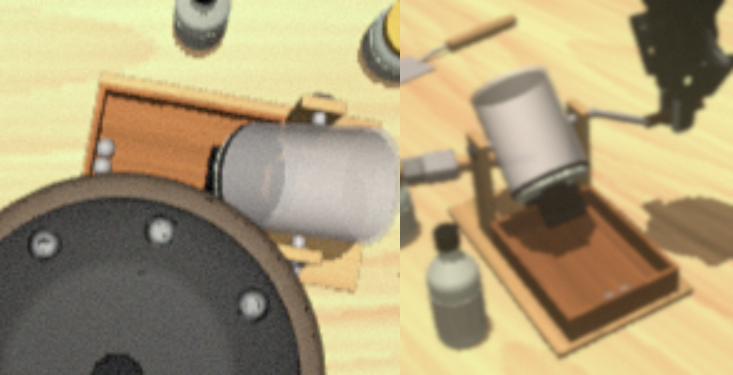

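Both balls lie in the tray at its far wall, at crop (105,146) and (102,165). The jar is near its far stop. I'll release and retreat upward.

Call:
apply_moves([
  {"dx": 0, "dy": 0, "dz": 0, "ax": 0, "ay": 0, "az": 0, "gripper": 0.03},
  {"dx": 0, "dy": 0, "dz": 0, "ax": 0, "ay": 0, "az": 0, "gripper": 0.05},
  {"dx": 0, "dy": 0, "dz": 0, "ax": 0, "ay": 0, "az": 0, "gripper": 0.05},
  {"dx": 0, "dy": 0, "dz": 0.02, "ax": 0, "ay": 0, "az": 0, "gripper": 0.05},
  {"dx": 0, "dy": 0, "dz": 0.02, "ax": 0, "ay": 0, "az": 0, "gripper": 0.05},
  {"dx": 0, "dy": 0, "dz": 0.03, "ax": 0, "ay": 0, "az": 0, "gripper": 0.05},
  {"dx": -0.02, "dy": 0, "dz": 0.03, "ax": 0, "ay": 0, "az": 0, "gripper": 0.05},
  {"dx": -0.02, "dy": 0.02, "dz": 0, "ax": 0, "ay": 0, "az": 0, "gripper": 0.05},
  {"dx": 0, "dy": 0.03, "dz": 0, "ax": 0, "ay": 0, "az": 0, "gripper": 0.05},
  {"dx": 0, "dy": 0, "dz": 0, "ax": 0, "ay": 0, "az": 0, "gripper": 0.05},
  {"dx": 0, "dy": 0, "dz": 0, "ax": 0, "ay": 0, "az": 0, "gripper": 0.05},
])

```text
t: 10.65
eef_pos: [432.7, 86.9, 247.7]
tcp_rot: [-3.141, 0.0, -0.177]
ft_force: [0.2, -0.2, -0.5]
opening: 50.2
grip_force: 0.0
```

```bash
python3 - <<'E'
from h import *
im2=viewer.read_camera("scene");im=viewer.read_camera("top")
o=np.hstack([cv2.resize(im[120:270,190:350],(400,375)),cv2.resize(im2[120:300,150:310],(333,375))])
cv2.imwrite("pics/v6.png",np.clip(o[:,:,::-1]*1.5,0,255).astype(np.uint8))
E
```

```text
(no output)
```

View pics/v6.png

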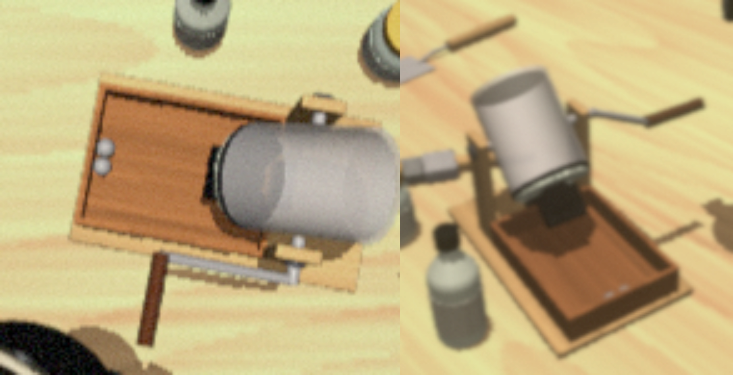

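Both balls lie at rest in the tray at crop (104,148) and (102,165), the jar is tipped and the gripper is clear.

```bash
python3 -c "
from bench import ctrl
print(ctrl.close_job())"
```

```text
the job is handed in; nothing more can be done
None
```

I turned the dial to its largest notch, tipped the jar to about its far stop, and handed the job in with both balls at rest in the tray and the gripper clear; the judge returned no verdict, and I did not check the dial again after tipping.

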